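# Load the calibrator rack from palest to darkest

### The arm

A 6-joint arm with a two-finger parallel gripper is mounted at the origin on a cart in front of the work surface, level with it; the furniture and walls round the work are solid. World frame = base frame: x ahead of the robot, y to its left, z up, the work surface at z = 0. Lengths are in m, angles in rad, forces in N, time in s.
With the tool pointing down it reaches from about 0.325 to 0.75 m from the base axis. Payload 7.6 kg.
Tool frame: the origin (TCP) lies at the very end of the fingers, on their centre line; the grasp point (between the pads) lies grasp_offset behind it (grasp_offset is the distance from the TCP to the grasp point, in m); z points along the fingers, y is the direction in which the jaws open and shut (so a half turn about z gives the same grasp; the last joint's range is limited). The gripper opens to 85 mm and grips with 20 to 120 N. Pads are 22 mm wide; open, the fingers measure 114 mm over their backs; the gripper's body (76 mm by 85 mm) begins 54 mm behind the grasp point. The pads swing forward as they close: fully open they stand 13 mm farther back than shut.
Start: joints at [-1.239, 0.052, 1.401, -0, 1.689, -0.07], TCP at [0.205, -0.483, 0.231] pointing down, gripper open.
Joint ranges: [-2.9, 2.9], [-0.91, 2.17], [0.12, 2.37], [-1.06, 4.2], [0.26, 2.73], [-2.93, 2.93]. Speed limits (rad/s): [2.57, 2.57, 3.01, 3.14, 3.14, 3.14].

### API

Orientations are given as a unit quaternion [w, x, y, z].
In Python, from bench import * gives the robot as it stands. The module is installed in compiled form; this text tells all that it offers.
- The arm moves only by the tool step_arm, never from a script. Its argument "moves" is text: rows parted by semicolons, each of 5 numbers parted by spaces: the closure, from -1 (fully open) to 1 (shut), so that 0 is half open, then the shift along the tool's x, y, z normalised to -1 to 1, where 1 is 0.8 m, then the turn about the tool's z normalised to -1 to 1, where 1 is 360 degrees. A call has 1 to 8 rows; each row is the pose to reach, as a shift and turn from the pose commanded when the call began, along the tool's axes at that moment, turning the shorter way round; what a row does not reach only later rows make up. A row lasts 1/8 s, in which the tool goes at most 62.5 mm and 10.7 degrees, less where a joint would pass 70% of its speed; a pose out of reach is approached as far as the arm can. A call with a number of a shift or a turn outside -1 to 1 is refused whole. A call with a gripper value outside its range is refused whole. The fingers move at their own pace and stop on an object; the grip force is fixed at half the most. Time passes only in rows, so rows that repeat a pose let the fingers close. It gives the time, the measured TCP pose, the force and the opening at its end, in the units of the state.
- state(): the state, without advancing time (a new reading comes with each control period).
- camera(name): name is "scene" or "side" or "wrist"; returns the picture (420x560x3 uint8, red, green, blue); there is no depth.
- camera_params(name): a dict with "fx", "fy", "cx", "cy" (pixels), "extrinsics" (4x4, takes a point from camera to world coordinates); the wrist camera has in their place "hand_eye" (4x4, takes a point from camera to tool coordinates, whose origin is the TCP and whose axes are the flange's). Camera axes: x right, y down, z forward; pixel columns grow to the right and rows downward; lengths in m; the calibration is good to about 2 mm. A picture is of the moment at which its call begins: read the wrist's pose just before it. camera_params takes no time and is no camera call.
- job_done(): hands the job in, once; it reports no verdict.
Trained networks look in the newest picture that a camera, given by its name, has taken for a name from the list of things; names that differ only in an ending like _2 or _b are one class to them, and where a whole thing is asked for, a point or a joint stands for the part that bears it (a point fixed in the world has none). Each returns a list of dicts, best first, with "confidence" (0 to 1); they miss things now and then, are a little off and sometimes report something else, mostly with a low value. They report only what shows in the picture. A call takes as long as a camera call. They do not tell look-alikes from the thing itself.
- look_for(camera, query): "position" ([column, row] in pixels, amid what is visible of it).
- cut_out(camera, query): "mask" (420x560 bool, what is visible of it) and "position" ([column, row] in pixels, amid what is visible of it).
The state is a dict: "clock": time; "joints": joint angles; "qvel": joint speeds; "joint_efforts": joint torques, N m; "ee_pos": TCP position; "tool_rot": TCP orientation; "contact_force": force on the tool from outside, world axes, zero at the start; "torque": the same for the moment, N m; "width": finger opening in m.
Only numpy, scipy, OpenCV 4.12 (cv2) and the standard library are available. Lean on these libraries where they do the work, as an engineer would, in place of code of your own. Each camera call takes 0.05 s, during which the arm holds its last target.

### The job

Load the calibrator rack for the haemoglobin run, which is read from the weakest standard to the strongest so that nothing carries over: stand the four red-shaded vials in the rack's four seats in order of shade, the palest in the seat at the green nose (one tick), then darker seat by seat to the darkest at the bow grip (four ticks). Keep the vials upright and set each one gently down, fully home in its seat, never letting it drop, and leave the blue and yellow dropper bottles among them standing where they are.

Things in the scene. Friction and masses are not known exactly. Their poses are not given: they have to be found in the camera images.
- vial_palest: Calibrator vial with pale pink (the palest) contents and a ribbed screw cap of the same shade, loose, standing upright, 45 g. 66 mm tall: round body 30 mm across from 0 to 39 mm height with a plain white label band, sloping shoulder, then the cap, 25 mm across, from 47 to 66 mm height (grip here, or on the body). Origin: centre of its underside; z up along its axis.
- vial_light: Calibrator vial with salmon (second palest) contents and a ribbed screw cap of the same shade, loose, standing upright, 45 g. 66 mm tall: round body 30 mm across from 0 to 39 mm height with a plain white label band, sloping shoulder, then the cap, 25 mm across, from 47 to 66 mm height (grip here, or on the body). Origin: centre of its underside; z up along its axis.
- vial_dark: Calibrator vial with strong red (second darkest) contents and a ribbed screw cap of the same shade, loose, standing upright, 45 g. 66 mm tall: round body 30 mm across from 0 to 39 mm height with a plain white label band, sloping shoulder, then the cap, 25 mm across, from 47 to 66 mm height (grip here, or on the body). Origin: centre of its underside; z up along its axis.
- vial_darkest: Calibrator vial with very dark maroon (the darkest) contents and a ribbed screw cap of the same shade, loose, standing upright, 45 g. 66 mm tall: round body 30 mm across from 0 to 39 mm height with a plain white label band, sloping shoulder, then the cap, 25 mm across, from 47 to 66 mm height (grip here, or on the body). Origin: centre of its underside; z up along its axis.
- seat_1: White conical cup in the rack: first seat, at the green nose; one black tick each side. Inside 52 mm across at the rim, 36 mm at the floor, 17 mm deep: it guides a vial's foot to the middle. Origin: centre of its inner floor (8 mm above the worktop), where a vial's underside rests; z up, y along the row towards the green nose, x across the row. The rack is fixed, 88 mm wide, 320 mm long, nowhere taller than the cup rims (25 mm above the worktop).
- seat_2: White conical cup in the rack: second seat; two ticks. Inside 52 mm across at the rim, 36 mm at the floor, 17 mm deep: it guides a vial's foot to the middle. Origin: centre of its inner floor (8 mm above the worktop), where a vial's underside rests; z up, y along the row towards the green nose, x across the row. The seats stand 62 mm apart in a straight row.
- seat_3: White conical cup in the rack: third seat; three ticks. Inside 52 mm across at the rim, 36 mm at the floor, 17 mm deep: it guides a vial's foot to the middle. Origin: centre of its inner floor (8 mm above the worktop), where a vial's underside rests; z up, y along the row towards the green nose, x across the row. The seats stand 62 mm apart in a straight row.
- seat_4: White conical cup in the rack: fourth seat, at the dark bow grip; four ticks. Inside 52 mm across at the rim, 36 mm at the floor, 17 mm deep: it guides a vial's foot to the middle. Origin: centre of its inner floor (8 mm above the worktop), where a vial's underside rests; z up, y along the row towards the green nose, x across the row. The seats stand 62 mm apart in a straight row.
- dropper_blue: Dropper bottle, white, 27 mm across and 62 mm tall, with a blue cap 18 mm across; loose, stands upright among the vials; not to be moved. Origin: centre of its underside. Behind the vials a table fan stands in the way of a tall wrist: its head fills x over 0.58, y over 0.13, from 0.15 to 0.58 m height; the back third of the worktop holds other bottles and racks.
- dropper_yellow: Dropper bottle, white, 27 mm across and 62 mm tall, with a yellow cap 18 mm across; loose, stands upright among the vials; not to be moved. Origin: centre of its underside.
Mind the look-alikes: they are no part of the job. Leave any purple or turquoise look-alike of the vial_palest alone. There is more than one size of the vial_dark; the job needs the smaller.

How it is judged:
At the end, for the whole second after the job is handed in: Palest vial in seat 1, light in seat 2, dark in seat 3, darkest in seat 4: each with its foot within 8 mm of the seat's centre and within 4 mm of its floor, upright within 0.12 rad, at rest and released; both dropper bottles upright and within 30 mm of where they stood (horizontal distance between vial_palest and seat_1 below 0.008 m and z of vial_palest in the frame of seat_1 between -0.004 and 0.004 m and angle between each of vial_palest, vial_light, vial_dark, vial_darkest's own z axis and vertical below 0.12 rad and linear speed of each of vial_palest, vial_light, vial_dark, vial_darkest below 0.02 m/s and horizontal distance between vial_light and seat_2 below 0.008 m and z of vial_light in the frame of seat_2 between -0.004 and 0.004 m and horizontal distance between vial_dark and seat_3 below 0.008 m and z of vial_dark in the frame of seat_3 between -0.004 and 0.004 m and horizontal distance between vial_darkest and seat_4 below 0.008 m and z of vial_darkest in the frame of seat_4 between -0.004 and 0.004 m and distance of each of dropper_blue, dropper_yellow from where it was at the start of the episode below 0.03 m and angle between each of dropper_blue, dropper_yellow's own z axis and vertical below 0.15 rad); the robot touches nothing.
It fails at once if a vial is let fall from more than about 25 mm above its seat ((height (world z) of vial_palest above 0.035 m and contact force between vial_palest and anything else below 0.01 N) or (height (world z) of vial_light above 0.035 m and contact force between vial_light and anything else below 0.01 N) or (height (world z) of vial_dark above 0.035 m and contact force between vial_dark and anything else below 0.01 N) or (height (world z) of vial_darkest above 0.035 m and contact force between vial_darkest and anything else below 0.01 N)).
It fails at once if a vial is tipped over (more than 45 degrees) (angle between any of vial_palest, vial_light, vial_dark, vial_darkest's own z axis and vertical above 0.79 rad).
It fails at once if a dropper bottle is tipped over or pushed away by more than 30 mm (angle between any of dropper_blue, dropper_yellow's own z axis and vertical above 0.6 rad or distance of any of dropper_blue, dropper_yellow from where it was at the start of the episode above 0.03 m).
It also fails if it takes over 120 s, if anything falls off the work surface, if the arm or the gripper's body presses on something with over 40 N, if the wrist force passes 120 N, or if a joint passes its speed limit or range.

## Working session

There is one attempt and no reset: what is moved stays moved. The work goes in short steps, Python scripts to look and compute and a tool call to move; the robot and the scene stay as the last step left them, time stands still between calls to the robot, and variables do not carry over. Pictures are saved under pics/ and viewed, and the job is handed in when it is done.

Besides the shell and the picture viewer there is one more tool, called after "Call:" by a JSON object that holds its "name" and its "arguments", one argument or row to a line. step_arm: Moves the arm, as the interface text tells. Its arguments: {"type":"object","properties":{"moves":{"type":"string"}},"required":["moves"]}

```bash
mkdir -p pics
python3 - <<'E'
from bench import *
import cv2
print(state())
for n in ["scene","side","wrist"]:
    im=camera(n); cv2.imwrite(f"pics/{n}0.png",im[:,:,::-1]); print(n,camera_params(n))
E
```

```text
{'clock': 0.0, 'joints': array([-1.23930450e+00,  5.28139912e-02,  1.40175299e+00,  2.18388654e-05,
        1.68859869e+00, -7.02848285e-02]), 'qvel': array([-8.88226560e-04, -9.89505102e-04,  7.99004121e-04,  1.01294646e-05,
        7.76646114e-04, -1.59221398e-03]), 'joint_efforts': array([-2.24121221e-03, -3.81667328e+01, -3.60193348e+01, -2.43108752e-04,
        6.19606173e-03, -2.29831258e-06]), 'ee_pos': array([ 0.20523659, -0.48288542,  0.23047008]), 'tool_rot': array([-7.81222452e-04,  9.79889150e-01,  1.99541062e-01, -9.16765806e-05]), 'contact_force': array([ 0.2880725 ,  0.60108046, -0.01230393]), 'torque': array([-0.01227984,  0.00351987,  0.00935668]), 'width': 0.08571931384145483}
scene {'fx': 522.8436449532738, 'fy': 522.8436449532738, 'cx': 273.3229633496094, 'cy': 213.23695791922995, 'extrinsics': array([[-0.79317519, -0.3525021 ,  0.49660385, -0.11024194],
       [-0.60896766,  0.45157661, -0.65210195,  0.75081454],
       [ 0.00561262, -0.81964677, -0.57284175,  0.75569618],
       [ 0.        ,  0.        ,  0.        ,  1.        ]])}
side {'fx': 442.73024862550875, 'fy': 442.73024862550875, 'cx': 277.0742540037786, 'cy': 204.74633824413618, 'extrinsics': array([[-0.91127673, -0.20579715,  0.35668228,  0.15617431],
       [-0.41143237,  0.49133385, -0.76766819,  0.76569476],
       [-0.01726615, -0.8463088 , -0.53241271,  0.62307953],
       [ 0.        ,  0.        ,  0.        ,  1.        ]])}
wrist {'fx': 329.55450645686267, 'fy': 329.55450645686267, 'cx': 277.1724761992673, 'cy': 207.3587322275489, 'hand_eye': array([[-1.51080153e-03, -9.58892848e-01, -2.83764379e-01,
         7.08741083e-02],
       [ 9.99997557e-01, -9.90910232e-04, -1.97565708e-03,
         7.91660493e-04],
       [ 1.61325842e-03, -2.83766670e-01,  9.58892003e-01,
        -1.41372857e-01],
       [ 0.00000000e+00,  0.00000000e+00,  0.00000000e+00,
         1.00000000e+00]])}
```

View pics/scene0.png

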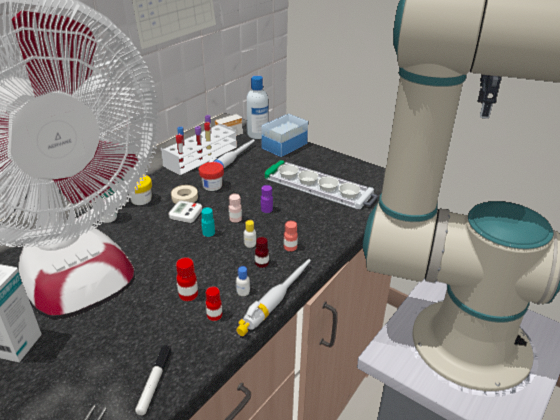

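View pics/side0.png

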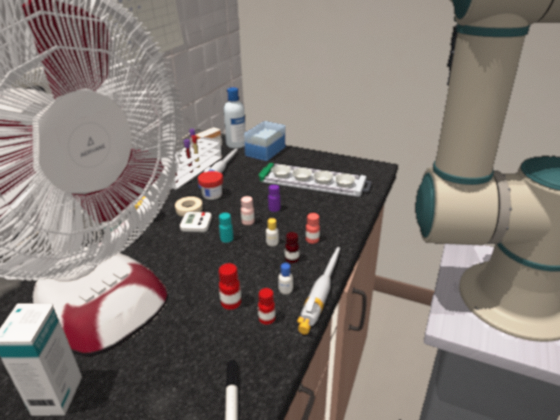

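View pics/wrist0.png

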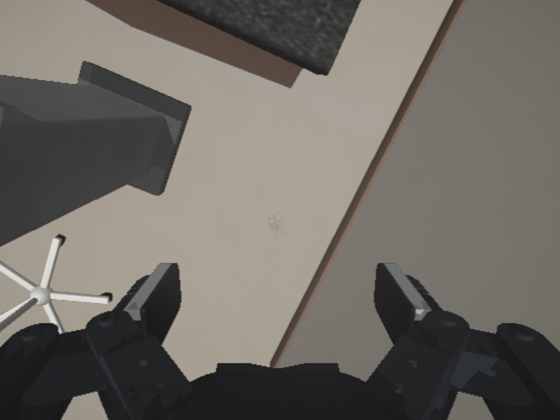

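```bash
python3 -c "
import bench;print([ (k,getattr(bench,k)) for k in dir(bench) if k[0]!='_'])"
```

```text
[('IKError', <class 'bench.IKError'>), ('camera', <function make.<locals>.drawn_camera at 0x7f86b8464180>), ('camera_params', <function make.<locals>.<lambda> at 0x7f86b8464720>), ('cut_out', <function make.<locals>.keyed.<locals>.call at 0x7f86b84649a0>), ('grasp_offset', 0.0187), ('job_done', <function connect.<locals>.done at 0x7f86b83d77e0>), ('look_for', <function make.<locals>.keyed.<locals>.call at 0x7f86b8464860>), ('state', <function make.<locals>.<lambda> at 0x7f86b8464680>)]
```

Run:
```python
import cv2
a=cv2.imread("pics/scene0.png")[150:330,160:400]; cv2.imwrite("pics/c1.png",cv2.resize(a,None,fx=3.3,fy=3.3,interpolation=cv2.INTER_CUBIC))
a=cv2.imread("pics/side0.png")[150:330,200:400]; cv2.imwrite("pics/c2.png",cv2.resize(a,None,fx=3.3,fy=3.3,interpolation=cv2.INTER_CUBIC))
```

```text
(no output)
```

View pics/c1.png

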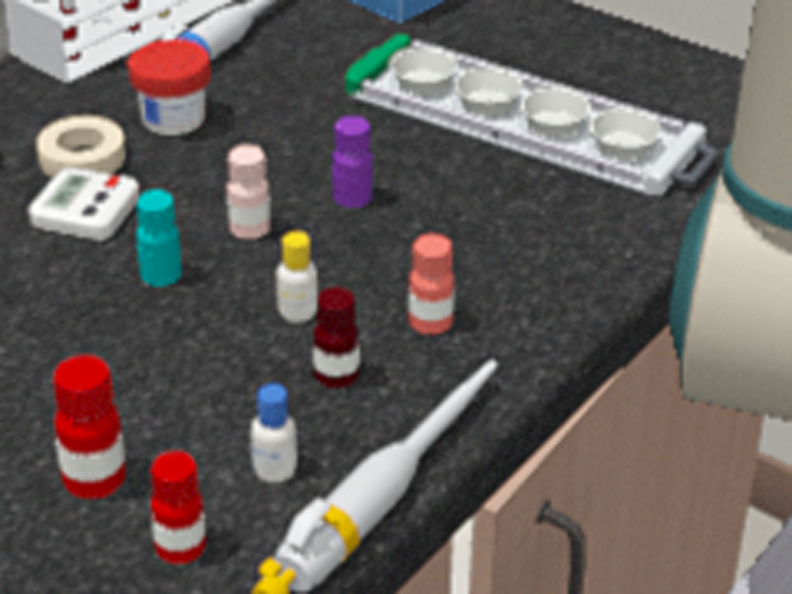

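View pics/c2.png

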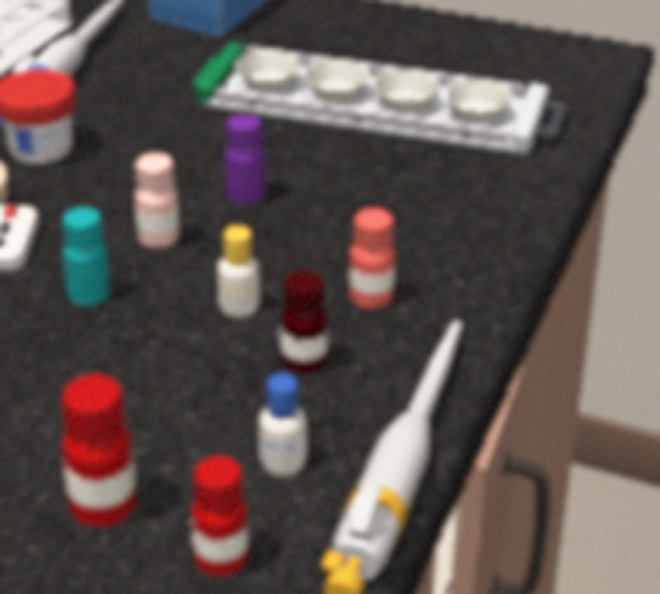

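```bash
cat > h.py <<'E'
from bench import *
import numpy as np, cv2
from scipy.spatial.transform import Rotation as R
def plane(T,p,uv,z):
    d=T[:3,:3]@np.array([(uv[0]-p['cx'])/p['fx'],(uv[1]-p['cy'])/p['fy'],1]);o=T[:3,3]
    return o+d*(z-o[2])/d[2]
def wT(st):
    q=st['tool_rot'];T=np.eye(4);T[:3,:3]=R.from_quat([q[1],q[2],q[3],q[0]]).as_matrix();T[:3,3]=st['ee_pos'];return T
E
python3 - <<'E'
from h import *
P1={'palest':(247,154,.066),'light':(433,244,.066),'dark':(174,463,.066),'darkest':(337,299,.066),'blue':(272,393,.062),'yellow':(296,241,.062),'purple':(353,125,.066),'teal':(157,200,.066),'big':(83,368,.09),'bigbase':(92,480,0),'s1':(425,73,.025),'s2':(490,92,.025),'s3':(557,111,.025),'s4':(627,132,.025)}
P2={'palest':(154,163),'light':(375,219),'dark':(219,470),'darkest':(305,282),'blue':(283,382),'yellow':(238,234),'s1':(272,70),'s2':(339,80),'s3':(408,90),'s4':(479,100),'purple':(243,124),'teal':(82,217),'big':(94,390)}
a=camera_params('scene');b=camera_params('side')
for k,(u,v,z) in P1.items():
    x=plane(a['extrinsics'],a,(u/3.3+160-.35,v/3.3+150-.35),z);s=''
    if k in P2: s=plane(b['extrinsics'],b,(P2[k][0]/3.3+200-.35,P2[k][1]/3.3+150-.35),z).round(4)
    print(k,x.round(4),s)
E
```

```text
palest [ 0.6049 -0.0332  0.066 ] [ 0.6087 -0.0324  0.066 ]
light [ 0.432  -0.0264  0.066 ] [ 0.4339 -0.0256  0.066 ]
dark [0.4239 0.239  0.066 ] [0.4263 0.2393 0.066 ]
darkest [0.4456 0.0611 0.066 ] [0.45   0.0607 0.066 ]
blue [0.4221 0.1542 0.062 ] [0.4255 0.1532 0.062 ]
yellow [0.5111 0.0239 0.062 ] [0.5156 0.0223 0.062 ]
purple [ 0.5684 -0.1123  0.066 ] [ 0.5724 -0.1095  0.066 ]
teal [0.6158 0.0504 0.066 ] [0.6214 0.0506 0.066 ]
big [0.5038 0.2301 0.09  ] [0.5067 0.2317 0.09  ]
bigbase [0.5049 0.2326 0.    ] 
s1 [ 0.6118 -0.2646  0.025 ] [ 0.6191 -0.2697  0.025 ]
s2 [ 0.5517 -0.2727  0.025 ] [ 0.5583 -0.2749  0.025 ]
s3 [ 0.4923 -0.2815  0.025 ] [ 0.4975 -0.2806  0.025 ]
s4 [ 0.4315 -0.289   0.025 ] [ 0.4368 -0.2867  0.025 ]
```

```bash
cat >> h.py <<'E'
def go(x,y,z,yaw=0):
    st=state();T=wT(st);d=T[:3,:3].T@(np.array([x,y,z])-T[:3,3])
    cur=np.arctan2(T[1,0],T[0,0]); t=-(np.radians(yaw)-cur)
    print('pos',T[:3,3].round(4),'yaw',round(float(np.degrees(cur)),2),'w',round(st['width'],4),'F',st['contact_force'].round(2),'t',round(st['clock'],2),'tilt',T[:2,2].round(4))
    print('move',(d/.8).round(4),round(float(t/2/np.pi),4),'dist',np.linalg.norm(d).round(3))
E
python3 -c "
from h import *
go(.55,-.15,.25)"
```

```text
pos [ 0.2053 -0.483   0.2307] yaw 23.02 w 0.0855 F [-0.12 -0.25 -0.4 ] t 0.15 tilt [-0.0004  0.0011]
move [ 0.5594 -0.2146 -0.0239] 0.0639 dist 0.48
```

Call:
{"name": "step_arm", "arguments": {
  "moves": "0 0.56 -0.215 -0.024 0.064;0 0.56 -0.215 -0.024 0.064;0 0.56 -0.215 -0.024 0.064;0 0.56 -0.215 -0.024 0.064;0 0.56 -0.215 -0.024 0.064;0 0.56 -0.215 -0.024 0.064;0 0.56 -0.215 -0.024 0.064;0 0.56 -0.215 -0.024 0.064"
}}

```text
clock: 1.15
ee_pos: [0.5516, -0.1477, 0.2503]
tool_rot: [0.0, 1.0, 0.0, -0.0]
contact_force: [-0.7, -1.6, -0.2]
width: 0.0427
```

Call:
{"name": "step_arm", "arguments": {
  "moves": "0 0 0 0 0;0 0 0 0 0;0 0 0 0 0"
}}

```text
clock: 1.52
ee_pos: [0.5497, -0.1507, 0.2506]
tool_rot: [0.0, 1.0, -0.001, -0.0]
contact_force: [0.3, -0.4, -0.4]
width: 0.0428
```

Run:
```python
from h import *
go(.55,-.15,.25)
im=camera('wrist');cv2.imwrite('pics/w1.png',cv2.resize(im[:,:,::-1],None,fx=1.4,fy=1.4,interpolation=cv2.INTER_CUBIC))
cv2.imwrite('pics/w1raw.png',im[:,:,::-1])
np.save('w1T.npy',wT(state()))
```

```text
pos [ 0.5497 -0.1507  0.2506] yaw -0.11 w 0.0428 F [ 0.28 -0.37 -0.44] t 1.52 tilt [-0.0001 -0.0002]
move [ 0.0003 -0.0009  0.0007] -0.0003 dist 0.001
```

View pics/w1.png

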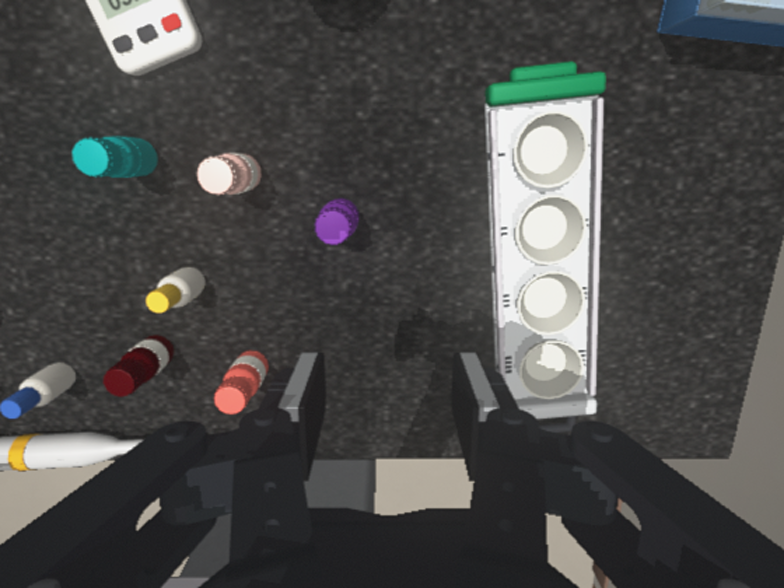

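```bash
cat > m.py <<'E'
from h import *
def meas(T,pts,sc=1.4):
    p=camera_params('wrist')
    for k,(u,v,z) in pts.items(): print(k,plane(T@p['hand_eye'],p,((u+.5)/sc-.5,(v+.5)/sc-.5),z).round(4))
E
python3 - <<'E'
from m import *
meas(np.load('w1T.npy'),dict(palest=(214,174,.066),light=(230,399,.066),darkest=(119,377,.066),s1=(549,151,.025),s2=(549,230,.025),s3=(550,302,.025),s4=(552,369,.025),f1=(546,149,.008),f2=(547,228,.008),yellow=(158,300,.062),purple=(333,227,.066)))
im=cv2.imread('pics/w1raw.png')[50:295,340:440]
cv2.imwrite('pics/c3.png',cv2.resize(im,None,fx=2.4,fy=2.4,interpolation=cv2.INTER_CUBIC))
E
```

```text
palest [ 0.6081 -0.032   0.066 ]
light [ 0.4351 -0.0255  0.066 ]
darkest [0.4546 0.0593 0.066 ]
s1 [ 0.6226 -0.2739  0.025 ]
s2 [ 0.5622 -0.2797  0.025 ]
s3 [ 0.5018 -0.2863  0.025 ]
s4 [ 0.4402 -0.294   0.025 ]
f1 [ 0.6242 -0.2771  0.008 ]
f2 [ 0.5611 -0.2838  0.008 ]
yellow [0.5163 0.0217 0.062 ]
purple [ 0.5714 -0.1123  0.066 ]
```

View pics/c3.png

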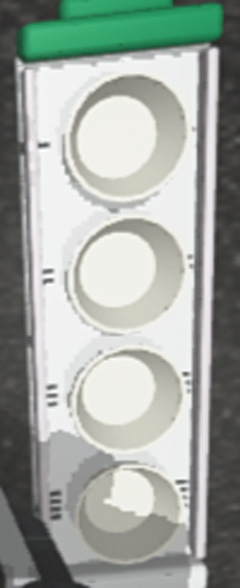

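Call:
{"name": "step_arm", "arguments": {
  "moves": "0 0.05 0.162 0 0;0 0.05 0.162 0 0;0 0.05 0.162 0 0;0 0.05 0.162 0 0;0 0.05 0.162 0 0;0 0.05 0.162 0 0"
}}

```text
clock: 2.33
ee_pos: [0.5904, -0.2781, 0.2514]
tool_rot: [0.0, 1.0, 0.001, 0.0]
contact_force: [-0.1, 0.6, 0.6]
width: 0.0426
```

Run:
```python
from h import *
go(.59,-.28,.25)
im=camera('wrist');cv2.imwrite('pics/w2raw.png',im[:,:,::-1])
np.save('w2T.npy',wT(state()))
cv2.imwrite('pics/w2.png',cv2.resize(im[60:360,180:380,::-1],None,fx=2,fy=2,interpolation=cv2.INTER_CUBIC))
```

```text
pos [ 0.5904 -0.2781  0.2514] yaw 0.06 w 0.0426 F [-0.06  0.64  0.59] t 2.33 tilt [ 0.001  -0.0005]
move [-0.0005  0.0023  0.0017] 0.0002 dist 0.002
```

View pics/w2.png

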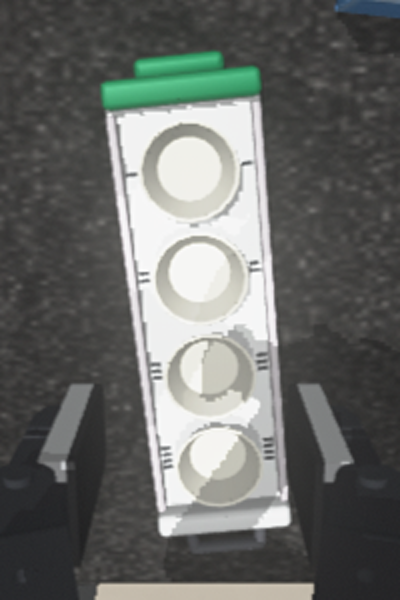

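Run:
```python
from m import *
T=np.load('w2T.npy')
c=lambda u,v,z:(u+360,v+120,z)
meas(T,dict(s1=c(190,172,.025),s2=c(202,279,.025),s3=c(211,376,.025),s4=c(219,466,.025),f1=c(189,169,.008),f2=c(199,272,.008),f3=c(209,367,.008),f4=c(219,454,.008)),2)
```

```text
s1 [ 0.6237 -0.2763  0.025 ]
s2 [ 0.5627 -0.2831  0.025 ]
s3 [ 0.502  -0.2886  0.025 ]
s4 [ 0.4407 -0.2941  0.025 ]
f1 [ 0.6237 -0.2756  0.008 ]
f2 [ 0.5624 -0.2814  0.008 ]
f3 [ 0.5008 -0.2878  0.008 ]
f4 [ 0.4393 -0.2947  0.008 ]
```

```bash
python3 -c "
from h import *
go(.608,-.0325,.12)"
```

```text
pos [ 0.5904 -0.2782  0.2513] yaw 0.06 w 0.0426 F [-0.35  0.17 -0.39] t 2.38 tilt [ 0.001  -0.0005]
move [ 0.0221 -0.3072  0.164 ] 0.0002 dist 0.279
```

Call:
{"name": "step_arm", "arguments": {
  "moves": "0 0.023 -0.309 0.1 0;0 0.023 -0.309 0.1 0;0 0.023 -0.309 0.1 0;0 0.023 -0.309 0.1 0;0 0.023 -0.309 0.1 0;0 0.023 -0.309 0.164 0;0 0.023 -0.309 0.164 0;0 0.023 -0.309 0.164 0"
}}

```text
clock: 3.38
ee_pos: [0.6095, -0.0328, 0.1214]
tool_rot: [0.0, 1.0, -0.0, 0.001]
contact_force: [-0.9, -0.2, 0.8]
width: 0.0428
```

Run:
```python
from h import *
go(.608,-.0325,.046)
im=camera('wrist');cv2.imwrite('pics/w3.png',im[:,:,::-1])
```

```text
pos [ 0.6095 -0.0328  0.1214] yaw -0.06 w 0.0428 F [-0.9  -0.18  0.84] t 3.38 tilt [ 0.0022 -0.0004]
move [-0.0021 -0.0004  0.0942] -0.0002 dist 0.075
```

View pics/w3.png

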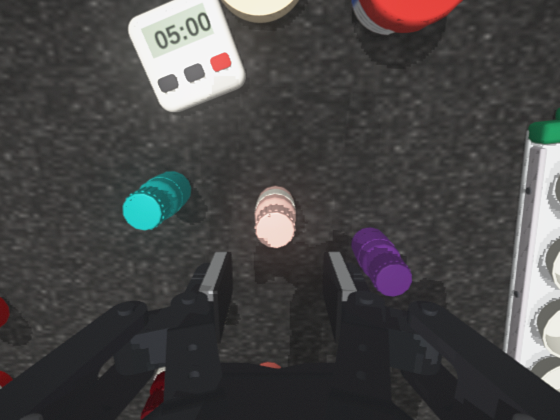

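Run:
```python
from m import *
go(.608,-.0325,.046)
meas(wT(state()),dict(pal=(275,230,.066)),1)
```

```text
pos [ 0.6099 -0.0328  0.1221] yaw -0.06 w 0.043 F [-0.46  0.05  0.41] t 3.42 tilt [ 0.0038 -0.0006]
move [-0.0028 -0.0005  0.0951] -0.0002 dist 0.076
pal [ 0.6078 -0.0323  0.066 ]
```

Call:
{"name": "step_arm", "arguments": {
  "moves": "0 -0.002 0 0.03 0;0 -0.002 0 0.06 0;0 -0.002 0 0.08 0;0 -0.002 0 0.094 0;0 -0.002 0 0.094 0;0 -0.002 0 0.094 0"
}}

```text
clock: 4.18
ee_pos: [0.6079, -0.0322, 0.0452]
tool_rot: [0.0, 1.0, -0.0, 0.001]
contact_force: [0.4, -0.4, -0.1]
width: 0.0428
```

Call:
{"name": "step_arm", "arguments": {
  "moves": "1 0 0 0 0;1 0 0 0 0;1 0 0 0 0;1 0 0 0 0;1 0 0 0 0"
}}

```text
clock: 4.8
ee_pos: [0.6079, -0.0321, 0.0452]
tool_rot: [0.0, 1.0, -0.0, 0.001]
contact_force: [-0.6, 1.1, 5.7]
width: 0.0229
```

Call:
{"name": "step_arm", "arguments": {
  "moves": "1 0 0 -0.01 0;1 0 0 -0.03 0;1 0 0 -0.06 0;1 0 0 -0.09 0;1 0 0 -0.13 0;1 0 0 -0.13 0"
}}

```text
clock: 5.55
ee_pos: [0.6088, -0.0323, 0.1523]
tool_rot: [0.0, 1.0, -0.0, 0.003]
contact_force: [-0.1, -0.3, 0.3]
width: 0.0229
```

Run:
```python
from h import *
go(.624,-.2755,.15)
im=camera('wrist')[:,:,::-1];im2=camera('side')[:,:,::-1]
cv2.imwrite('pics/w4.png',np.hstack([im[150:400,150:400],cv2.resize(im2[100:260,200:360],(250,250))]))
```

```text
pos [ 0.6088 -0.0323  0.1523] yaw -0.02 w 0.0229 F [-0.05 -0.34  0.26] t 5.55 tilt [ 0.0067 -0.0009]
move [0.0191 0.3039 0.0032] -0.0001 dist 0.244
```

View pics/w4.png

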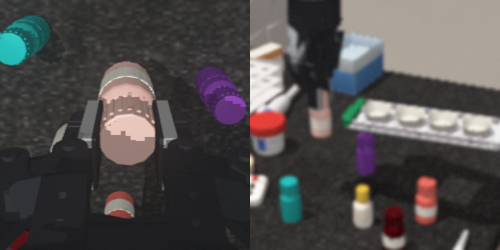

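Call:
{"name": "step_arm", "arguments": {
  "moves": "1 0.005 0.06 0 0;1 0.01 0.12 0 0;1 0.015 0.18 0 0;1 0.019 0.24 0 0;1 0.02 0.28 0 0;1 0.02 0.304 0 0;1 0.02 0.304 0 0;1 0.02 0.304 0 0"
}}

```text
clock: 6.65
ee_pos: [0.6233, -0.274, 0.1478]
tool_rot: [-0.0, 1.0, 0.0, -0.0]
contact_force: [0.1, 0.3, 0.6]
width: 0.0227
```

Run:
```python
from h import *
go(.624,-.2755,.0535)
im=camera('wrist')[:,:,::-1]
cv2.imwrite('pics/w5.png',im)
```

```text
pos [ 0.6233 -0.274   0.1478] yaw 0.05 w 0.0227 F [0.08 0.34 0.55] t 6.65 tilt [-0.0005  0.0006]
move [0.0009 0.002  0.1179] 0.0001 dist 0.094
```

View pics/w5.png

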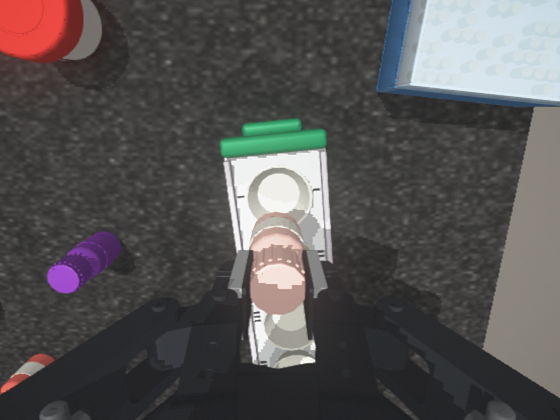

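Run:
```python
from m import *
meas(wT(state()),dict(r=(280,197,.025),f=(279,193,.008)),1)
go(.624,-.2755,.0535)
```

```text
r [ 0.6252 -0.2769  0.025 ]
f [ 0.6244 -0.2761  0.008 ]
pos [ 0.6234 -0.2739  0.148 ] yaw 0.07 w 0.0228 F [-0.28 -0.41 -0.57] t 6.7 tilt [-0.0002  0.0004]
move [0.0008 0.0021 0.1182] 0.0002 dist 0.095
```

Call:
{"name": "step_arm", "arguments": {
  "moves": "1 0.001 0.002 0.03 0;1 0.001 0.002 0.06 0;1 0.001 0.002 0.08 0;1 0.001 0.002 0.09 0;1 0.001 0.002 0.1 0;1 0.001 0.002 0.1 0"
}}

```text
clock: 7.45
ee_pos: [0.6239, -0.2768, 0.068]
tool_rot: [-0.0, 1.0, -0.0, -0.0]
contact_force: [0.7, 0.3, -0.9]
width: 0.0227
```

Run:
```python
from m import *
go(.624,-.2755,.0535)
```

```text
pos [ 0.6239 -0.2768  0.068 ] yaw -0.02 w 0.0227 F [ 0.73  0.34 -0.93] t 7.45 tilt [-0.0002  0.0001]
move [ 0.0001 -0.0017  0.0181] -0.0 dist 0.015
```

Now the final 14–15 mm, slowly.

Call:
{"name": "step_arm", "arguments": {
  "moves": "1 0 0 0.006 0;1 0 0 0.011 0;1 0 0 0.015 0;1 0 0 0.017 0;1 0 0 0.018 0;1 0 0 0.018 0"
}}

```text
clock: 8.2
ee_pos: [0.624, -0.2769, 0.0538]
tool_rot: [0.0, 1.0, -0.0, 0.0]
contact_force: [0.3, 0.3, -0.1]
width: 0.0231
```

Call:
{"name": "step_arm", "arguments": {
  "moves": "1 0 0 0.001 0;1 0 0 0.002 0;1 0 0 0.002 0"
}}

```text
clock: 8.57
ee_pos: [0.6244, -0.277, 0.0532]
tool_rot: [0.0, 1.0, -0.0, 0.001]
contact_force: [-0.9, 1.4, 5.2]
width: 0.0228
```

Contact at the expected height. Release and rise.

Call:
{"name": "step_arm", "arguments": {
  "moves": "0.5 0 0 0.001 0;0 0 0 0.001 0;0 0 0 0.001 0;0 0 0 -0.01 0;0 0 0 -0.04 0;0 0 0 -0.08 0;0 0 0 -0.12 0;0 0 0 -0.12 0"
}}

```text
clock: 9.57
ee_pos: [0.6253, -0.2776, 0.1525]
tool_rot: [0.002, 1.0, -0.0, 0.003]
contact_force: [-0.3, -1.1, 0.0]
width: 0.0425
```

Run:
```python
from m import *
go(.4345,-.0258,.12)
im=camera('wrist')[:,:,::-1];im2=camera('side')[:,:,::-1]
cv2.imwrite('pics/w6.png',np.hstack([im[100:400,120:420],cv2.resize(im2[100:260,200:360],(300,300))]))
```

```text
pos [ 0.6253 -0.2776  0.1525] yaw -0.02 w 0.0425 F [-0.35 -1.13  0.01] t 9.57 tilt [ 0.0064 -0.0033]
move [-0.2389 -0.3148  0.0381] -0.0 dist 0.318
```

View pics/w6.png

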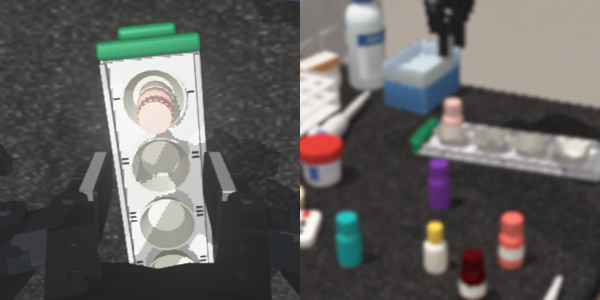

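Call:
{"name": "step_arm", "arguments": {
  "moves": "0 -0.239 -0.315 0 0;0 -0.239 -0.315 0 0;0 -0.239 -0.315 0 0;0 -0.239 -0.315 0 0;0 -0.239 -0.315 0 0;0 -0.239 -0.315 0.02 0;0 -0.239 -0.315 0.035 0;0 -0.239 -0.315 0.035 0"
}}

```text
clock: 10.68
ee_pos: [0.4324, -0.0255, 0.1182]
tool_rot: [-0.0, 1.0, -0.001, -0.002]
contact_force: [0.2, -0.5, 0.4]
width: 0.0424
```

Run:
```python
from m import *
go(.4345,-.0258,.0455)
im=camera('wrist')[:,:,::-1]
cv2.imwrite('pics/w7.png',im)
```

```text
pos [ 0.4324 -0.0255  0.1182] yaw -0.08 w 0.0424 F [ 0.23 -0.5   0.41] t 10.68 tilt [-0.0037  0.0003]
move [0.003  0.0004 0.0909] -0.0002 dist 0.073
```

View pics/w7.png

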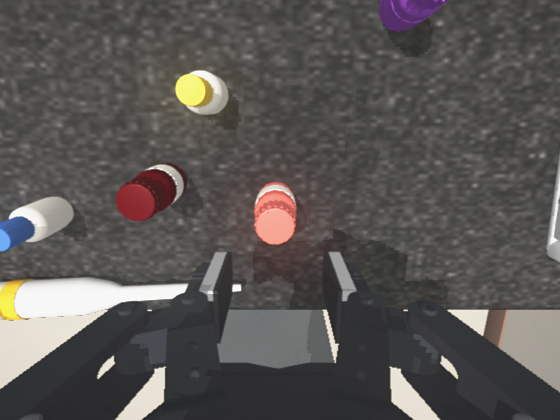

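Run:
```python
from m import *
go(.4345,-.0258,.0455)
meas(wT(state()),dict(l=(275,225,.066),d=(136,202,.066),pip=(240,288,.01)),1)
```

```text
pos [ 0.4328 -0.0256  0.1191] yaw -0.09 w 0.0424 F [ 0.61 -0.05  0.37] t 10.72 tilt [-0.0023  0.    ]
move [0.0023 0.0002 0.092 ] -0.0003 dist 0.074
l [ 0.4348 -0.0251  0.066 ]
d [0.45  0.06  0.066]
pip [0.3577 0.0056 0.01  ]
```

Call:
{"name": "step_arm", "arguments": {
  "moves": "0 0.002 0 0.03 0;0 0.002 0 0.06 0;0 0.002 0 0.08 0;0 0.002 0 0.093 0;0 0.002 0 0.093 0;0 0.002 0 0.093 0"
}}

```text
clock: 11.48
ee_pos: [0.435, -0.025, 0.0465]
tool_rot: [0.0, 1.0, -0.0, 0.001]
contact_force: [0.6, 0.2, 0.5]
width: 0.0423
```

Call:
{"name": "step_arm", "arguments": {
  "moves": "1 0 0 0 0;1 0 0 0 0;1 0 0 0 0;1 0 0 0 0;1 0 0 0 0"
}}

```text
clock: 12.1
ee_pos: [0.4351, -0.0249, 0.0466]
tool_rot: [0.0, 1.0, -0.0, 0.001]
contact_force: [-1.4, 0.6, 6.0]
width: 0.0229
```

Call:
{"name": "step_arm", "arguments": {
  "moves": "1 0 0 -0.01 0;1 0 0 -0.03 0;1 0 0 -0.06 0;1 0 0 -0.09 0;1 0 0 -0.13 0;1 0 0 -0.13 0"
}}

```text
clock: 12.85
ee_pos: [0.4359, -0.0251, 0.1532]
tool_rot: [0.0, 1.0, -0.0, 0.003]
contact_force: [0.5, -0.2, 0.1]
width: 0.0227
```

Run:
```python
from m import *
go(.5625,-.2825,.15)
```

```text
pos [ 0.4359 -0.0251  0.1532] yaw -0.02 w 0.0227 F [ 0.52 -0.18  0.13] t 12.85 tilt [ 0.0061 -0.001 ]
move [0.1584 0.3217 0.0053] -0.0001 dist 0.287
```

Call:
{"name": "step_arm", "arguments": {
  "moves": "1 0.03 0.06 0 0;1 0.06 0.12 0 0;1 0.09 0.18 0 0;1 0.12 0.24 0 0;1 0.145 0.29 0 0;1 0.159 0.322 0 0;1 0.159 0.322 0 0;1 0.159 0.322 0 0"
}}

```text
clock: 13.85
ee_pos: [0.5612, -0.2818, 0.1491]
tool_rot: [-0.0, 1.0, -0.0, -0.001]
contact_force: [0.3, -0.3, -0.3]
width: 0.0228
```

Run:
```python
from m import *
go(.5625,-.2825,.07)
im=camera('wrist')[:,:,::-1]
cv2.imwrite('pics/w8.png',im)
```

```text
pos [ 0.5612 -0.2818  0.1491] yaw -0.0 w 0.0228 F [ 0.29 -0.34 -0.34] t 13.85 tilt [-0.0011  0.0009]
move [0.0018 0.001  0.0989] -0.0 dist 0.079
```

View pics/w8.png

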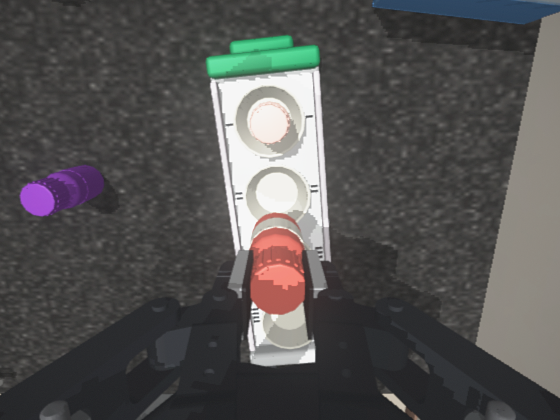

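Run:
```python
from m import *
go(.5625,-.2825,.07)
meas(wT(state()),dict(pal=(269,122,.074),r1=(269,121,.025),r=(279,195,.025),f=(278,192,.008)),1)
```

```text
pos [ 0.5613 -0.2816  0.1495] yaw 0.02 w 0.0225 F [ 0.92  0.26 -0.22] t 13.9 tilt [-0.0006  0.0005]
move [0.0016 0.0012 0.0994] 0.0001 dist 0.079
pal [ 0.625  -0.2772  0.074 ]
r1 [ 0.624  -0.2759  0.025 ]
r [ 0.5644 -0.2837  0.025 ]
f [ 0.5627 -0.2829  0.008 ]
```

Call:
{"name": "step_arm", "arguments": {
  "moves": "1 0.002 0.001 0.03 0;1 0.002 0.001 0.06 0;1 0.002 0.001 0.08 0;1 0.002 0.001 0.09 0;1 0.002 0.001 0.098 0;1 0.002 0.001 0.098 0"
}}

```text
clock: 14.65
ee_pos: [0.5632, -0.2833, 0.0714]
tool_rot: [0.0, 1.0, -0.0, 0.0]
contact_force: [0.1, 0.1, -0.9]
width: 0.0229
```

Palest vial sits well in seat 1. Lower by 17 mm to 0.0545.

Call:
{"name": "step_arm", "arguments": {
  "moves": "1 0 0 0.006 0;1 0 0 0.011 0;1 0 0 0.016 0;1 0 0 0.019 0;1 0 0 0.021 0;1 0 0 0.022 0;1 0 0 0.022 0"
}}

```text
clock: 15.52
ee_pos: [0.5635, -0.2833, 0.0547]
tool_rot: [0.0, 1.0, -0.0, 0.0]
contact_force: [-1.6, 1.6, 5.4]
width: 0.0227
```

Call:
{"name": "step_arm", "arguments": {
  "moves": "0.5 0 0 0 0;0 0 0 0 0;0 0 0 0 0;0 0 0 -0.01 0;0 0 0 -0.04 0;0 0 0 -0.08 0;0 0 0 -0.12 0;0 0 0 -0.12 0"
}}

```text
clock: 16.52
ee_pos: [0.5645, -0.2841, 0.1538]
tool_rot: [0.002, 1.0, -0.0, 0.003]
contact_force: [0.8, -0.1, -0.2]
width: 0.0426
```

Run:
```python
from m import *
go(.43,.238,.18)
im=camera('wrist')[:,:,::-1]
cv2.imwrite('pics/w9.png',im[60:400,120:420])
```

```text
pos [ 0.5645 -0.2841  0.1538] yaw -0.02 w 0.0426 F [ 0.77 -0.05 -0.24] t 16.52 tilt [ 0.0059 -0.0035]
move [-0.1682 -0.6525 -0.0361] -0.0001 dist 0.54
```

View pics/w9.png

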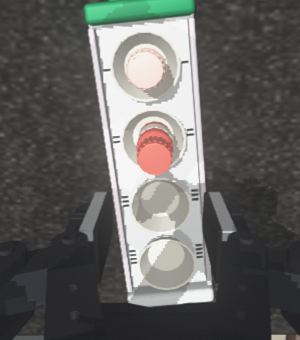

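Call:
{"name": "step_arm", "arguments": {
  "moves": "0 -0.168 -0.653 -0.034 0;0 -0.168 -0.653 -0.034 0;0 -0.168 -0.653 -0.034 0;0 -0.168 -0.653 -0.034 0;0 -0.168 -0.653 -0.034 0;0 -0.168 -0.653 -0.034 0;0 -0.168 -0.653 -0.034 0;0 -0.168 -0.653 -0.034 0"
}}

```text
clock: 17.58
ee_pos: [0.4375, 0.2019, 0.1736]
tool_rot: [0.0, 1.0, -0.0, -0.001]
contact_force: [0.4, -0.1, -0.8]
width: 0.0422
```

Run:
```python
from m import *
go(.43,.238,.18)
```

```text
pos [0.4375 0.2019 0.1736] yaw -0.03 w 0.0422 F [ 0.41 -0.09 -0.76] t 17.57 tilt [-0.0017 -0.0008]
move [-0.0094 -0.0451 -0.008 ] -0.0001 dist 0.037
```

Call:
{"name": "step_arm", "arguments": {
  "moves": "0 -0.009 -0.04 0 0;0 -0.009 -0.04 0 0;0 -0.009 -0.04 0 0;0 -0.009 -0.04 0 0"
}}

```text
clock: 18.08
ee_pos: [0.432, 0.2312, 0.1744]
tool_rot: [0.0, 1.0, -0.001, -0.0]
contact_force: [-0.4, -0.7, 0.3]
width: 0.0427
```

Run:
```python
from m import *
go(.43,.238,.12)
im=camera('wrist')[:,:,::-1]
cv2.imwrite('pics/w10.png',im)
```

```text
pos [0.432  0.2312 0.1744] yaw -0.12 w 0.0427 F [-0.45 -0.7   0.33] t 18.07 tilt [-0.0006 -0.0006]
move [-0.0024 -0.0085  0.068 ] -0.0003 dist 0.055
```

View pics/w10.png

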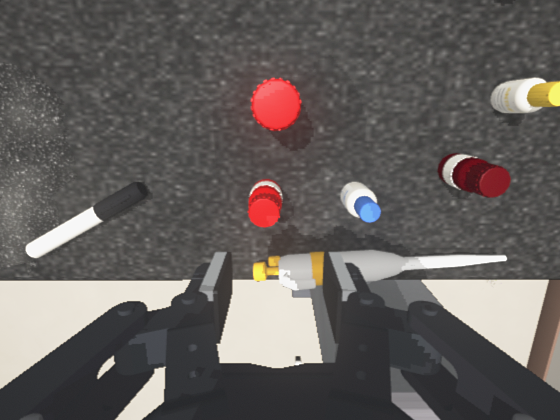

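Run:
```python
from m import *
T=wT(state())
meas(T,dict(d=(264,210,.066),big=(276,104,.09),blue=(368,210,.062),dk=(491,181,.066),pip=(264,270,.02)),1)
go(.43,.238,.12)
im=cv2.imread('pics/w10.png')[60:240,200:400];cv2.imwrite('pics/c4.png',cv2.resize(im,None,fx=3,fy=3))
```

```text
d [0.4269 0.241  0.066 ]
big [0.5068 0.231  0.09  ]
blue [0.4254 0.1574 0.062 ]
dk [0.4498 0.0653 0.066 ]
pip [0.3506 0.2439 0.02  ]
pos [0.432  0.2313 0.1746] yaw -0.12 w 0.0428 F [-0.15 -0.49 -0.4 ] t 18.12 tilt [-0.0004 -0.0004]
move [-0.0025 -0.0084  0.0682] -0.0003 dist 0.055
```

View pics/c4.png

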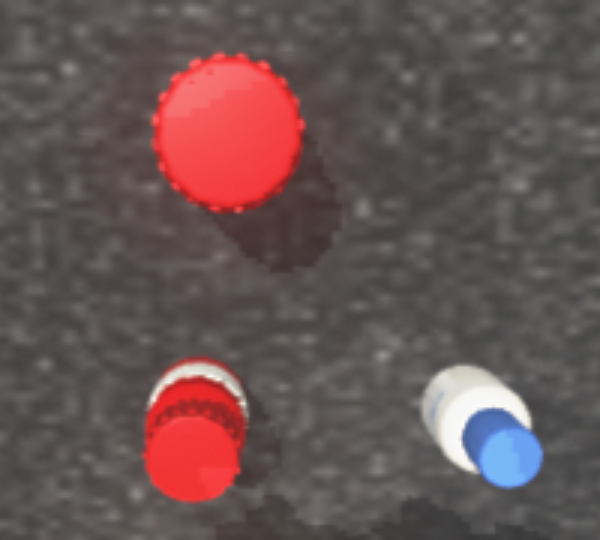

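Call:
{"name": "step_arm", "arguments": {
  "moves": "0 -0.006 -0.011 0 0;0 -0.006 -0.011 0.03 0;0 -0.006 -0.011 0.068 0;0 -0.006 -0.011 0.068 0;0 -0.006 -0.011 0.068 0"
}}

```text
clock: 18.75
ee_pos: [0.4273, 0.2415, 0.1218]
tool_rot: [-0.0, 1.0, -0.0, 0.001]
contact_force: [-0.1, 0.1, 1.0]
width: 0.0428
```

Run:
```python
from m import *
T=wT(state())
go(.427,.240,.0455)
im=camera('wrist')[:,:,::-1]
cv2.imwrite('pics/w11.png',im)
```

```text
pos [0.4273 0.2415 0.1218] yaw -0.02 w 0.0428 F [-0.1   0.12  1.02] t 18.75 tilt [0.0014 0.0006]
move [-0.0006  0.0019  0.0953] -0.0001 dist 0.076
```

View pics/w11.png

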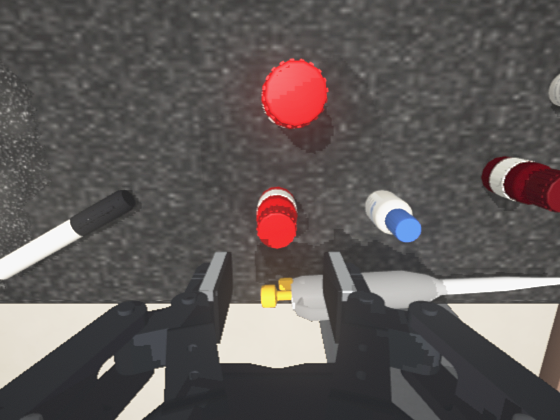

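Call:
{"name": "step_arm", "arguments": {
  "moves": "0 0 0.001 0.03 0;0 0 0.001 0.06 0;0 0 0.001 0.08 0;0 0 0.001 0.093 0;0 0 0.001 0.093 0;0 0 0.001 0.093 0"
}}

```text
clock: 19.55
ee_pos: [0.4275, 0.2406, 0.0469]
tool_rot: [-0.0, 1.0, -0.0, 0.001]
contact_force: [1.0, 0.6, -0.8]
width: 0.0426
```

Call:
{"name": "step_arm", "arguments": {
  "moves": "1 0 0 0 0;1 0 0 0 0;1 0 0 0 0;1 0 0 0 0;1 0 0 0 0"
}}

```text
clock: 20.18
ee_pos: [0.4275, 0.2407, 0.047]
tool_rot: [-0.0, 1.0, -0.0, 0.001]
contact_force: [0.0, -0.3, 6.4]
width: 0.0227
```

Call:
{"name": "step_arm", "arguments": {
  "moves": "1 0 0 -0.01 0;1 0 0 -0.03 0;1 0 0 -0.06 0;1 0 0 -0.09 0;1 0 0 -0.13 0;1 0 0 -0.15 0;1 0 0 -0.15 0"
}}

```text
clock: 21.05
ee_pos: [0.4274, 0.2406, 0.1673]
tool_rot: [-0.0, 1.0, -0.0, 0.001]
contact_force: [0.3, -0.0, -0.3]
width: 0.0228
```

Run:
```python
from m import *
go(.5015,-.2885,.15)
```

```text
pos [0.4274 0.2406 0.1673] yaw -0.02 w 0.0228 F [ 0.26 -0.03 -0.32] t 21.05 tilt [0.0023 0.0009]
move [0.0928 0.6613 0.0212] -0.0001 dist 0.535
```

Call:
{"name": "step_arm", "arguments": {
  "moves": "1 0.006 0.04 0 0;1 0.013 0.09 0 0;1 0.02 0.14 0 0;1 0.027 0.19 0 0;1 0.034 0.24 0 0;1 0.041 0.29 0 0;1 0.047 0.33 0 0;1 0.047 0.33 0 0"
}}

```text
clock: 22.05
ee_pos: [0.4638, -0.0252, 0.1645]
tool_rot: [-0.0, 1.0, -0.002, -0.001]
contact_force: [0.2, 1.0, -0.5]
width: 0.0226
```

Run:
```python
from m import *
go(.5015,-.2885,.15)
```

```text
pos [ 0.4638 -0.0252  0.1645] yaw -0.2 w 0.0226 F [ 0.25  1.03 -0.55] t 22.05 tilt [-0.0027  0.0001]
move [0.0483 0.3289 0.0179] -0.0006 dist 0.266
```

Call:
{"name": "step_arm", "arguments": {
  "moves": "1 0.006 0.04 0 0;1 0.013 0.09 0 0;1 0.02 0.14 0 0;1 0.027 0.19 0 0;1 0.034 0.24 0 0;1 0.041 0.29 0 0;1 0.047 0.33 0.01 0;1 0.047 0.33 0.018 0"
}}

```text
clock: 23.05
ee_pos: [0.5016, -0.2881, 0.1497]
tool_rot: [-0.001, 1.0, -0.001, -0.001]
contact_force: [0.6, -0.2, -0.5]
width: 0.023
```

Call:
{"name": "step_arm", "arguments": {
  "moves": "1 0 0 0 0;1 0 0 0 0"
}}

```text
clock: 23.3
ee_pos: [0.5022, -0.2864, 0.1518]
tool_rot: [-0.0, 1.0, 0.001, 0.0]
contact_force: [0.4, -1.0, -0.1]
width: 0.0226
```

Run:
```python
from m import *
go(.5015,-.2885,.071)
im=camera('wrist')[:,:,::-1]
cv2.imwrite('pics/w12.png',im)
```

```text
pos [ 0.5022 -0.2864  0.1518] yaw 0.07 w 0.0226 F [ 0.37 -0.99 -0.06] t 23.3 tilt [0.0001 0.0002]
move [-0.0009  0.0027  0.101 ] 0.0002 dist 0.081
```

View pics/w12.png

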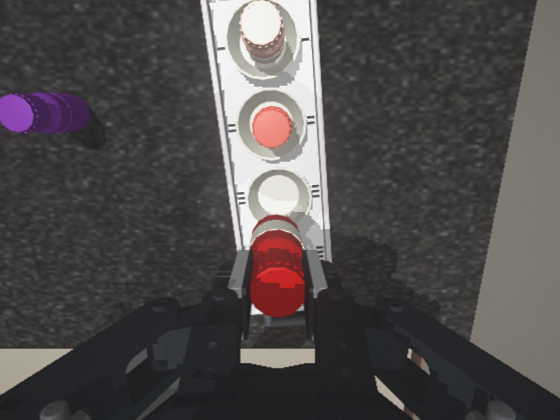

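Run:
```python
from m import *
go(.5015,-.2885,.071)
meas(wT(state()),dict(light=(272,127,.074),r=(280,198,.025),f=(278,194,.008)),1)
```

```text
pos [ 0.5022 -0.2866  0.1521] yaw 0.06 w 0.0226 F [ 0.85  0.07 -0.7 ] t 23.35 tilt [ 0.0005 -0.0002]
move [-0.001   0.0024  0.1014] 0.0002 dist 0.081
light [ 0.5627 -0.2841  0.074 ]
r [ 0.5022 -0.2897  0.025 ]
f [ 0.5013 -0.2881  0.008 ]
```

Call:
{"name": "step_arm", "arguments": {
  "moves": "1 -0.001 0.003 0.03 0;1 -0.001 0.003 0.06 0;1 -0.001 0.003 0.08 0;1 -0.001 0.003 0.09 0;1 -0.001 0.003 0.1 0;1 -0.001 0.003 0.1 0"
}}

```text
clock: 24.1
ee_pos: [0.5011, -0.29, 0.0715]
tool_rot: [-0.0, 1.0, -0.0, -0.0]
contact_force: [0.7, 0.4, -0.1]
width: 0.0224
```

Call:
{"name": "step_arm", "arguments": {
  "moves": "1 0 -0.001 0.006 0;1 0 -0.001 0.011 0;1 0 -0.001 0.016 0;1 0 -0.001 0.019 0;1 0 -0.001 0.021 0;1 0 -0.001 0.021 0"
}}

```text
clock: 24.85
ee_pos: [0.5013, -0.2894, 0.0551]
tool_rot: [0.0, 1.0, -0.0, 0.0]
contact_force: [0.5, -0.3, 0.2]
width: 0.023
```

Call:
{"name": "step_arm", "arguments": {
  "moves": "1 0 0 0.001 0;1 0 0 0.001 0;1 0 0 0.001 0"
}}

```text
clock: 25.22
ee_pos: [0.5015, -0.2894, 0.055]
tool_rot: [0.0, 1.0, -0.0, 0.001]
contact_force: [-0.9, 2.3, 5.8]
width: 0.0226
```

Call:
{"name": "step_arm", "arguments": {
  "moves": "0.5 0 0 0 0;0 0 0 0 0;0 0 0 0 0;0 0 0 -0.01 0;0 0 0 -0.04 0;0 0 0 -0.08 0;0 0 0 -0.12 0;0 0 0 -0.12 0"
}}

```text
clock: 26.22
ee_pos: [0.5024, -0.2901, 0.1538]
tool_rot: [0.002, 1.0, -0.0, 0.003]
contact_force: [1.0, -0.7, 0.3]
width: 0.0428
```

Run:
```python
from m import *
go(.45,.061,.15)
```

```text
pos [ 0.5024 -0.2901  0.1538] yaw -0.02 w 0.0428 F [ 0.96 -0.68  0.34] t 26.23 tilt [ 0.0054 -0.0037]
move [-0.0657 -0.4389  0.0028] -0.0 dist 0.355
```

Call:
{"name": "step_arm", "arguments": {
  "moves": "0 -0.066 -0.439 0 0;0 -0.066 -0.439 0 0;0 -0.066 -0.439 0 0;0 -0.066 -0.439 0 0;0 -0.066 -0.439 0 0;0 -0.066 -0.439 0 0;0 -0.066 -0.439 0.03 0;0 -0.066 -0.439 0.03 0"
}}

```text
clock: 27.22
ee_pos: [0.4468, 0.0622, 0.1237]
tool_rot: [0.0, 1.0, 0.0, -0.002]
contact_force: [-0.0, 0.1, -0.0]
width: 0.0423
```

Run:
```python
from m import *
go(.45,.061,.0455)
im=camera('wrist')[:,:,::-1]
cv2.imwrite('pics/w13.png',im)
im=camera('side')[:,:,::-1]
cv2.imwrite('pics/s13.png',im)
```

```text
pos [0.4468 0.0622 0.1237] yaw 0.03 w 0.0423 F [-0.01  0.06 -0.01] t 27.23 tilt [-0.0049 -0.0005]
move [0.0044 0.0015 0.0978] 0.0001 dist 0.078
```

View pics/w13.png

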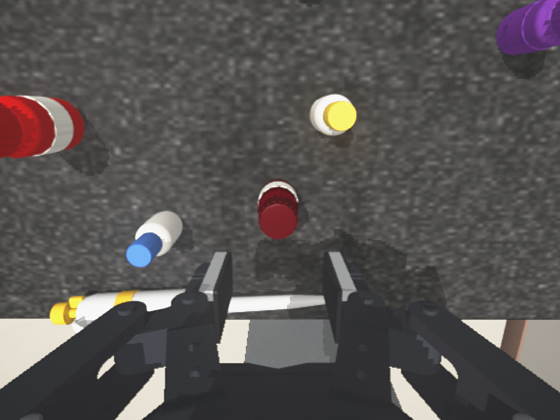

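View pics/s13.png

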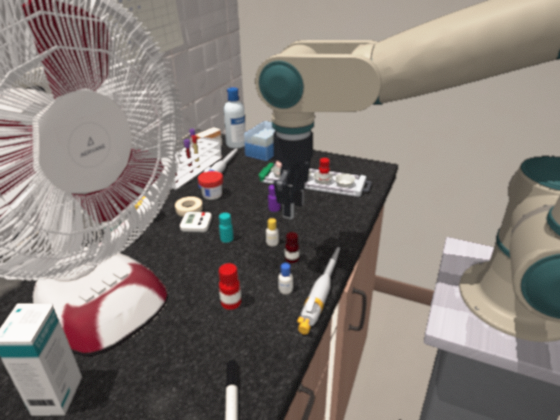

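Run:
```python
from m import *
go(.4495,.061,.0455)
meas(wT(state()),dict(dk=(277,222,.066)),1)
```

```text
pos [0.4483 0.0616 0.126 ] yaw -0.05 w 0.0427 F [0.52 0.24 0.83] t 27.32 tilt [-0.0009 -0.0002]
move [0.0016 0.0008 0.1006] -0.0001 dist 0.08
dk [0.45   0.0609 0.066 ]
```

Call:
{"name": "step_arm", "arguments": {
  "moves": "0 0.002 0 0.03 0;0 0.002 0 0.06 0;0 0.002 0 0.085 0;0 0.002 0 0.1 0;0 0.002 0 0.1 0;0 0.002 0 0.1 0"
}}

```text
clock: 28.08
ee_pos: [0.4507, 0.0618, 0.0471]
tool_rot: [-0.0, 1.0, -0.0, 0.001]
contact_force: [0.4, 0.9, -0.8]
width: 0.0429
```

Call:
{"name": "step_arm", "arguments": {
  "moves": "1 0 0 0 0;1 0 0 0 0;1 0 0 0 0;1 0 0 0 0;1 0 0 0 0"
}}

```text
clock: 28.7
ee_pos: [0.4509, 0.062, 0.0472]
tool_rot: [0.0, 1.0, -0.0, 0.001]
contact_force: [0.1, -0.2, 6.7]
width: 0.0228
```

Call:
{"name": "step_arm", "arguments": {
  "moves": "1 0 0 -0.01 0;1 0 0 -0.03 0;1 0 0 -0.06 0;1 0 0 -0.09 0;1 0 0 -0.13 0;1 0 0 -0.13 0"
}}

```text
clock: 29.45
ee_pos: [0.4515, 0.0621, 0.1535]
tool_rot: [-0.0, 1.0, -0.0, 0.003]
contact_force: [-0.3, -0.1, -0.4]
width: 0.023
```

Run:
```python
from m import *
go(.44,-.295,.15)
```

```text
pos [0.4515 0.0621 0.1535] yaw -0.02 w 0.023 F [-0.35 -0.15 -0.44] t 29.45 tilt [0.006  0.0003]
move [-0.0142  0.4463  0.0042] -0.0 dist 0.357
```

Call:
{"name": "step_arm", "arguments": {
  "moves": "1 -0.001 0.05 0 0;1 -0.003 0.11 0 0;1 -0.005 0.17 0 0;1 -0.007 0.23 0 0;1 -0.009 0.29 0 0;1 -0.011 0.35 0 0;1 -0.013 0.4 0 0;1 -0.014 0.446 0 0"
}}

```text
clock: 30.45
ee_pos: [0.438, -0.2961, 0.1492]
tool_rot: [-0.0, 1.0, -0.0, -0.001]
contact_force: [0.6, 0.7, -0.1]
width: 0.0229
```

Call:
{"name": "step_arm", "arguments": {
  "moves": "1 0 0 0 0;1 0 0 0 0;1 0 0 0 0"
}}

```text
clock: 30.82
ee_pos: [0.4388, -0.2939, 0.1499]
tool_rot: [-0.0, 1.0, 0.0, -0.0]
contact_force: [-0.0, -0.3, -0.4]
width: 0.0229
```

Run:
```python
from m import *
go(.44,-.295,.071)
im=camera('wrist')[:,:,::-1]
cv2.imwrite('pics/w14.png',im)
```

```text
pos [ 0.4388 -0.2939  0.1499] yaw 0.05 w 0.0229 F [-0.03 -0.26 -0.39] t 30.82 tilt [-0.0003  0.0004]
move [0.0015 0.0015 0.0987] 0.0001 dist 0.079
```

View pics/w14.png

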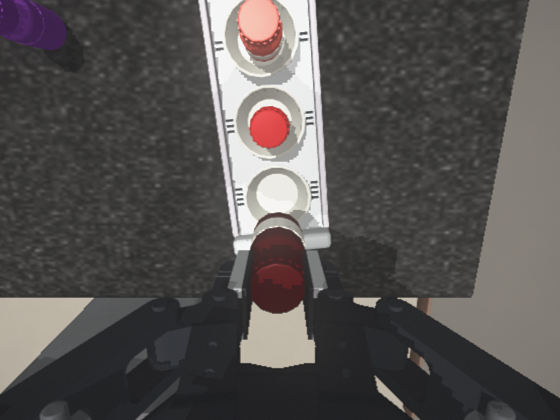

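Run:
```python
from m import *
go(.44,-.295,.071)
meas(wT(state()),dict(dark=(269,127,.074),r=(278,196,.025),f=(277,193,.008)),1)
```

```text
pos [ 0.4389 -0.2939  0.1501] yaw 0.05 w 0.0228 F [-0.45 -0.63 -0.43] t 30.88 tilt [0.     0.0001]
move [0.0014 0.0014 0.0989] 0.0002 dist 0.079
dark [ 0.4995 -0.2895  0.074 ]
r [ 0.4411 -0.2953  0.025 ]
f [ 0.4394 -0.2945  0.008 ]
```

Call:
{"name": "step_arm", "arguments": {
  "moves": "1 0.001 0.001 0.03 0;1 0.001 0.001 0.06 0;1 0.001 0.001 0.08 0;1 0.001 0.001 0.09 0;1 0.001 0.001 0.098 0;1 0.001 0.001 0.098 0"
}}

```text
clock: 31.62
ee_pos: [0.4396, -0.2957, 0.0718]
tool_rot: [0.0, 1.0, -0.0, 0.0]
contact_force: [-0.0, 1.0, 0.0]
width: 0.0233
```

Call:
{"name": "step_arm", "arguments": {
  "moves": "1 0 -0.001 0.006 0;1 0 -0.001 0.011 0;1 0 -0.001 0.016 0;1 0 -0.001 0.019 0;1 0 -0.001 0.021 0;1 0 -0.001 0.021 0"
}}

```text
clock: 32.38
ee_pos: [0.4397, -0.295, 0.0553]
tool_rot: [0.0, 1.0, -0.0, 0.0]
contact_force: [0.2, 1.8, 2.5]
width: 0.0226
```

Call:
{"name": "step_arm", "arguments": {
  "moves": "1 0 0 0.001 0;1 0 0 0.001 0;1 0 0 0.001 0"
}}

```text
clock: 32.75
ee_pos: [0.44, -0.295, 0.0553]
tool_rot: [0.0, 1.0, -0.0, 0.001]
contact_force: [-1.8, 2.4, 6.8]
width: 0.0229
```

Call:
{"name": "step_arm", "arguments": {
  "moves": "0.5 0 0 0 0;0 0 0 0 0;0 0 0 0 0;0 0 0 -0.01 0;0 0 0 -0.04 0;0 0 0 -0.08 0;0 0 0 -0.12 0;0 0 0 -0.12 0"
}}

```text
clock: 33.75
ee_pos: [0.4407, -0.2958, 0.1536]
tool_rot: [0.002, 1.0, -0.0, 0.002]
contact_force: [-0.5, -0.2, 0.3]
width: 0.0425
```

Call:
{"name": "step_arm", "arguments": {
  "moves": "0 0.15 -0.15 -0.05 0;0 0.15 -0.15 -0.1 0;0 0.15 -0.15 -0.1 0;0 0.15 -0.15 -0.1 0;0 0.15 -0.15 -0.1 0;0 0.15 -0.15 -0.1 0;0 0.15 -0.15 -0.1 0;0 0.15 -0.15 -0.1 0"
}}

```text
clock: 34.75
ee_pos: [0.5592, -0.1754, 0.2298]
tool_rot: [-0.0, 1.0, -0.001, -0.0]
contact_force: [0.1, 0.4, 0.5]
width: 0.0426
```

Run:
```python
from m import *
go(.44,-.295,.071)
np.save('w15T.npy',wT(state()))
for n in ('wrist','side','scene'):
    im=camera(n)[:,:,::-1]; cv2.imwrite(f'pics/{n}15.png',im)
a=cv2.imread('pics/side15.png')[120:240,240:400];b=cv2.imread('pics/scene15.png')[120:240,240:400]
cv2.imwrite('pics/c15.png',np.hstack([cv2.resize(a,None,fx=2.5,fy=2.5,interpolation=2),cv2.resize(b,None,fx=2.5,fy=2.5,interpolation=2)]))
```

```text
pos [ 0.5592 -0.1754  0.2298] yaw -0.07 w 0.0426 F [0.11 0.44 0.47] t 34.75 tilt [-0.0004  0.0001]
move [-0.1487  0.1497  0.1986] -0.0002 dist 0.232
```

View pics/wrist15.png

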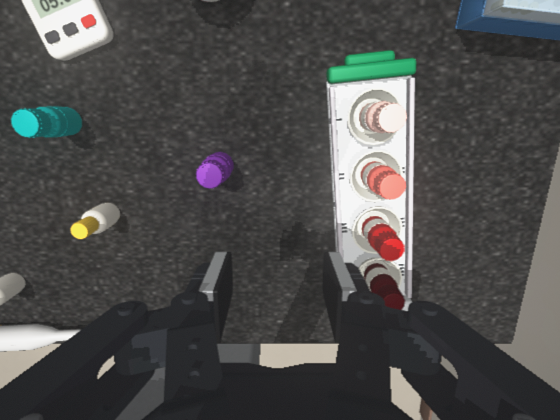

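View pics/c15.png

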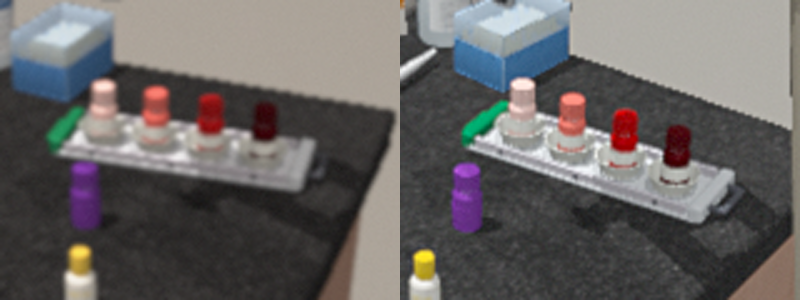

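View pics/scene15.png

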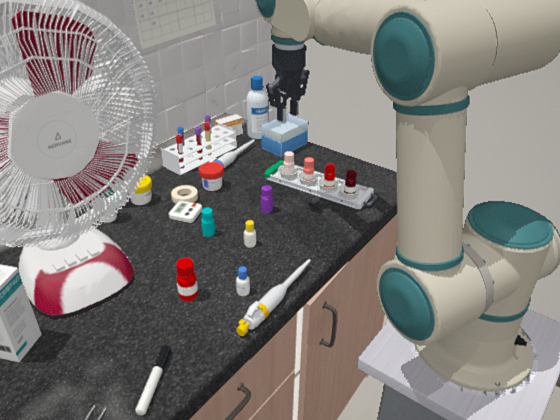

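Run:
```python
from m import *
meas(np.load('w15T.npy'),dict(p=(391,117,.074),l=(389,183,.074),d=(386,246,.074),yellow=(80,230,.062)),1)
print(state()['qvel'].round(3), job_done())
```

```text
p [ 0.6239 -0.2752  0.074 ]
l [ 0.5654 -0.279   0.074 ]
d [ 0.5027 -0.2819  0.074 ]
yellow [0.5155 0.0212 0.062 ]
the job is handed in; nothing more can be done
[ 0.002  0.001 -0.002 -0.    -0.    -0.   ] None
```

The four vials are in the rack in order: palest in seat 1 at the green nose, light in seat 2, dark in seat 3 (I took the smaller of the two reds), and darkest in seat 4 at the bow grip. I gripped each by its cap and lowered it until the force reading showed contact. Contact came within about 0.5 mm of the expected seat height each time. The job is handed in at about 35 s.

**Final pictures:** The side and scene views show all four vials upright and released. They also show both dropper bottles standing, with the gripper clear at 0.23 m height.
- **Yellow dropper:** measured again, and within 1 mm of where it started.
- **Blue dropper:** judged only by eye in the last scene picture, where it sits at the same pixel as before.

**Vial positions:**

| Vial | How checked | Result against seat estimate |
|---|---|---|
| Palest, light | cap measured straight above | about 1–2 mm off |
| Dark | cap measured straight above | about 2 mm off |
| Darkest | not measured; released at (0.440, -0.295) | about 1 mm off; looks centred in the pictures |

**One disagreement:** In the last oblique wrist picture the cap positions drifted for two vials, by about 4 mm for light and 7 mm for dark. I put this down to my picking points where a finger partly hid the rack. The straight-above views and the contact heights did not show it, but I did not take another picture to confirm.

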